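# Slide a lid into the stencil nest and shut its gate

## Robot

A 6-joint arm with a two-finger parallel gripper is mounted at the origin on a cart in front of the work surface, level with it; the furniture and walls round the work are solid. World frame = base frame: x ahead of the robot, y to its left, z up, the work surface at z = 0. Lengths are in mm, angles in rad, forces in N, time in s.
With the tool pointing down it reaches from about 250 to 850 mm from the base axis. Payload 12.5 kg.
Tool frame: the origin (TCP) lies on the centre line of the jaws, within the pads' length; the fingertips stand 8 mm ahead of it and the grasp point (between the pads) lies 11 mm behind it; z points along the fingers, y is the line along which they close (so a half turn about z gives the same grasp; the last joint's range is limited). The gripper opens to 93 mm and grips with 3 to 60 N. Pads are 15 mm wide; open, the fingers measure 128 mm over their backs; the gripper's body (75 mm by 188 mm) begins 65 mm behind the grasp point.
Start: joints at [1.249, 0.351, 1.652, -0, 1.139, -0.085], TCP at [128.995, 534.644, 226.633] pointing down, gripper open.
Joint ranges: [-2.75, 2.75], [-0.79, 2.1], [0.01, 2.65], [-1.57, 4.71], [0.07, 3.14], [-2.87, 2.87]. Speed limits (rad/s): [2.22, 2.22, 2.79, 3.14, 3.14, 3.14].

## Interface

Orientations are given as a 3x3 rotation matrix whose columns are the frame's x, y, z axes.
In Python, from station import sense, read_camera, camera_params, finish_job, cut_out, landmark_of gives the robot as it stands.
- The arm moves only by the tool drive_tool, never from a script. Its argument "increments" is a list of rows, each a list of 7 numbers: the gripper's target within -1 to 1 (shut at 1, half-way at 0, fully open at -1), then the shift along the tool's x, y, z in cm, then the turn, a rotation vector about the tool's x, y, z in rad. A call has 1 to 5 rows; each row is the pose to reach, as a shift and turn from the pose commanded when the call began, along the tool's axes at that moment; what a row does not reach only later rows make up. A row lasts 1/10 s, in which the tool goes at most 50 mm and 8.59 degrees, less where a joint would pass 70% of its speed; a pose out of reach is approached as far as the arm can. A call with a gripper value outside its range is refused whole. The fingers move at their own pace and stop on an object; "squeeze" is the grip in N (left out, the last holds). Time passes only in rows, so rows that repeat a pose let the fingers close. It gives the time, the measured TCP pose, the force, the opening and the grip force at its end, in the units of the state.
- sense(): the state, without advancing time (a new reading comes with each control period).
- read_camera(name): name is "scene" or "side" or "wrist"; returns the picture (384x512x3 uint8, blue, green, red); there is no depth.
- camera_params(name): a dict with "camera_matrix" (3x3 intrinsics, pixels), "extrinsics" (4x4, takes a point from world to camera coordinates); the wrist camera has in their place "hand_eye" (4x4, takes a point from camera to tool coordinates, whose origin is the TCP and whose axes are the flange's). Camera axes: x right, y down, z forward; pixel columns grow to the right and rows downward; lengths in mm; the calibration is good to about 2 mm. A picture is of the moment at which its call begins: read the wrist's pose just before it. camera_params takes no time and is no camera call.
- finish_job(): hands the job in; it is judged then, once.
Trained networks look in the newest picture that a camera, given by its name, has taken for a name from the list of things; names that differ only in an ending like _2 or _b are one class to them, and where a whole thing is asked for, a point or a joint stands for the part that bears it (a point fixed in the world has none). Each returns a list of dicts, best first, with "confidence" (0 to 1); they miss things now and then, are a little off and sometimes report something else, mostly with a low value. They report only what shows in the picture. A call takes as long as a camera call. They do not tell look-alikes from the thing itself.
- cut_out(camera, query): "region" (384x512 bool, what is visible of it) and "uv" ([column, row] in pixels, amid what is visible of it).
- landmark_of(camera, query): "uv" ([column, row] in pixels: a listed point, or the origin of a listed thing).
The state is a dict: "time": time; "q": joint angles; "qd": joint speeds; "effort": joint torques, N m; "position": TCP position; "eef_rot": TCP orientation; "wrist_force": force on the tool from outside, world axes, zero at the start; "torque": the same for the moment, N m; "finger_gap": opening from 0.0 (shut) to 1.0 (fully open); "finger_force": force on a finger pad.
Only numpy, scipy, OpenCV 4.12 (cv2) and the standard library are available. Lean on these libraries where they do the work, as an engineer would, in place of code of your own. Each camera call takes 0.05 s, during which the arm holds its last target. There are 200 camera calls.

## Task

Push the round lid that lies on the plywood board, in front of the blue U-shaped nest, along the board and home into the nest, so that its rim rests against both white rollers and its handle lies across the nest, in line with the two yellow index lines. Swing the nest's gate fully shut behind the lid by pushing its red knob, so that the lid cannot creep back when it is sprayed through the stencil. Do it all by pushing: do not lift or tip the lid, and leave the solvent tin, the spare lid and the shield where they are.

Things in the scene. Friction and masses are not known exactly. Their poses are not given: they have to be found in the camera images.
- lid: Lid to push: round grey sheet lid, 160 mm across, sheet 2 mm thick, 0.24 kg, loose and flat on the plywood board; slides under 1 to 4 N. Origin: centre of its underside; z up. A handle ridge runs along its y axis; both ways round are alike. Starts 190 to 250 mm short of its seated place (nest -x), up to 40 mm to the side, handle up to 0.5 rad out of line.
- lid_handle (a point): Middle of the top of the lid's pressed handle, 19 mm above the board. The handle is a solid ridge along the lid's y: at its foot 78 mm long and 40 mm wide, its sides sloping in to 58 x 19 mm at 17 mm height; rounded ends, the long sides straight over y = -20 to +20 mm.
- nest: Fixed plywood board, top 28 mm above the bench, with a blue steel U, bars 12 mm high, 184 mm clear between its arms. Origin: on the board's top where a seated lid's centre must be; +x is the way in, mouth at -x, y across. Board y +-130 mm. Arm at -y reaches x = -111 and carries the gate, arm at +y -31. A seated lid's rim rests on two free-turning white rollers (dia 22) at +-45 degrees.
- index_line (a point): Yellow index line across the top of the +y arm, at nest x = 0, y = 103 mm; the other is on the -y arm at x = 0, y = -103 mm. The handle of a properly seated lid lies along the nest's y axis, pointing at both lines.
- gate (a joint): Gate angle: 0 = shut on its stop, bar across the mouth along nest +y, inner face 2.5 mm behind a seated lid's rim; grows as it opens, anticlockwise from above: at angle a the bar points from the pivot along (-sin a, cos a) in the nest's frame. Starts at 2.05 to 2.35. No spring; friction of about 1.2 N at the knob keeps it where left. A lid in its way stops it.
- gate_pivot (a point): Point on the gate's vertical pivot axis, 20 mm above the board; in the nest's frame at x = -90.3, y = -103 mm.
- gate_knob (a point): Middle of the red knob on the gate bar, 40 mm above the board's top, 100 mm from the pivot axis: upright, round, 20 mm diameter from 30 to 49 mm above the board, thinner below. The steel bar under it is 16 mm wide, reaches 126 mm from the pivot and stands from the board's level to 19 mm above it.
- solvent_tin: Bystander: green and white solvent tin with a black cap, 66 mm diameter, 134 mm high. Origin: centre of its underside. Stands at the left.
- spare_lid: Bystander: a second grey lid like the one to be pushed, lying on the bench at the right. Origin: centre of its underside.
- shield: Bystander: curved black steel shield, 129 x 128 x 35 mm, at the back right. Origin: under its centre.
Things that resemble listed ones, but are neither listed nor needed, are in the scene too. What is shaped like the lid but orange is not meant.

How it is judged (in metres and radians):
At the end, for the whole second after the job is handed in: The lid lies flat and at rest in the nest, its centre within 6 mm of the seated place, its handle within 0.12 rad (7 degrees) of the nest's y axis (the two index lines), and the gate is shut to within 0.04 rad of its stop (horizontal distance between lid and nest below 0.006 m and angle between the y axis of lid and the y axis of nest, either way round below 0.12 rad and z of lid in the frame of nest below 0.003 m and angle between lid's own z axis and vertical below 0.03 rad and value of joint gate below 0.04 rad and linear speed of lid below 0.01 m/s); the robot touches nothing.
It fails at once if the lid is lifted or tipped (more than 10 mm up, or more than 0.15 rad) (z of lid in the frame of nest above 0.01 m or angle between lid's own z axis and vertical above 0.15 rad).
It fails at once if the solvent tin, the spare lid or the shield is moved by more than 20 mm (distance of any of solvent_tin, spare_lid, shield from where it was at the start of the episode above 0.02 m).
It also fails if it takes over 72 s, if anything falls off the work surface, if the arm or the gripper's body presses on something with over 40 N, if the wrist force passes 120 N, or if a joint passes its speed limit or range.

## Working session

There is one attempt and no reset: what is moved stays moved. The work goes in short steps, Python scripts to look and compute and a tool call to move; the robot and the scene stay as the last step left them, time stands still between calls to the robot, and variables do not carry over. Pictures are saved under pics/ and viewed, at most 10 in all, crops included, and the job is handed in when it is done.

Besides the shell and the picture viewer there is one more tool, called by a JSON object that holds its "name" and its "arguments". drive_tool: Moves the arm, as the interface text tells. Its arguments: {"type":"object","properties":{"increments":{"type":"array"},"squeeze":{"type":"number"}},"required":["increments"]}

```bash
mkdir -p pics; ls
cat > h.py <<'E'
import numpy as np, cv2
from station import *
def ray(cam,uv,z):
    p=camera_params(cam);K=np.array(p["camera_matrix"])
    d=np.linalg.inv(K)@np.array([uv[0],uv[1],1.])
    if "extrinsics" in p:
        T=np.linalg.inv(np.array(p["extrinsics"]))
    else:
        s=sense();T=np.eye(4);T[:3,:3]=s["eef_rot"];T[:3,3]=s["position"];T=T@np.array(p["hand_eye"])
    o=T[:3,3];d=T[:3,:3]@d
    return o+d*(z-o[2])/d[2]
def proj(cam,P):
    p=camera_params(cam);T=np.array(p["extrinsics"]);c=T[:3,:3]@np.array(P,float)+T[:3,3]
    q=np.array(p["camera_matrix"])@c
    return q[:2]/q[2]
E
python3 - <<'E'
from h import *
s=sense();print(s["time"],s["position"],np.round(s["eef_rot"],3).tolist())
ims=[]
Z={"lid":28,"lid_handle":47,"nest":28,"index_line":40,"gate_pivot":48,"gate_knob":68,"solvent_tin":0,"spare_lid":0,"shield":0}
for c in ["scene","side"]:
    im=read_camera(c);ims.append(im)
    for n in Z:
        for r in landmark_of(c,n)[:4]: print(c,n,round(r["confidence"],2),np.round(r["uv"],1),np.round(ray(c,r["uv"],Z[n]),1))
for c,i in zip("ab",ims): cv2.imwrite(f"pics/{c}.png",cv2.resize(i,(800,600)))
E
```

```text
pics
0.0 [128.8973588  534.3443251  226.11531806] [[-0.972, 0.235, -0.0], [0.235, 0.972, -0.001], [0.0, -0.001, -1.0]]
scene lid 0.89 [251.5 228.2] [520.2 -10.1  28. ]
scene lid 0.76 [326.  188.3] [808.3 -69.3  28. ]
scene lid_handle 0.79 [252.2 224.9] [516.  -16.2  47. ]
scene lid_handle 0.56 [328.2 181.2] [821.1 -66.7  47. ]
scene lid_handle 0.38 [172.  213.7] [405.2 184.5  47. ]
scene nest 0.89 [195.4 199.5] [506.2 199.   28. ]
scene index_line 0.59 [174.9 211.1] [422.7 193.6  40. ]
scene gate_pivot 0.82 [242.4 187.4] [623.1 114.   48. ]
scene gate_knob 0.65 [276.  179.6] [699.1  44.9  68. ]
scene solvent_tin 0.84 [143.4 171.7] [516.8 468.6   0. ]
scene spare_lid 0.69 [344. 314.] [ 462.5 -339.9    0. ]
scene shield 0.67 [278.6 179.3] [780.7  93.8   0. ]
scene shield 0.56 [378.3 242.2] [ 727.3 -293.3   -0. ]
side lid 0.94 [319.7 228.7] [820.4 -83.3  28. ]
side lid 0.61 [228.2 216.3] [510.6  -6.2  28. ]
side lid 0.26 [258.9 190.1] [627.8 151.6  28. ]
side lid_handle 0.64 [227.6 207.5] [508.8  19.8  47. ]
side nest 0.92 [232.  182.4] [524.  208.3  28. ]
side index_line 0.71 [277.9 196.5] [694.9  90.6  40. ]
side index_line 0.58 [200.6 181.8] [401.5 198.1  40. ]
side gate_pivot 0.74 [258.8 192.6] [624.4 106.6  48. ]
side gate_pivot 0.41 [229.3 155.6] [512.9 387.8  48. ]
side gate_knob 0.75 [279.  198.1] [692.7  41.9  68. ]
side solvent_tin 0.83 [229.9 151.5] [513.9 510.5   0. ]
side spare_lid 0.94 [213.3 295.1] [ 469.8 -329.5   -0. ]
side shield 0.92 [301.3 281.3] [ 729.4 -287.6    0. ]
```

View pics/a.png

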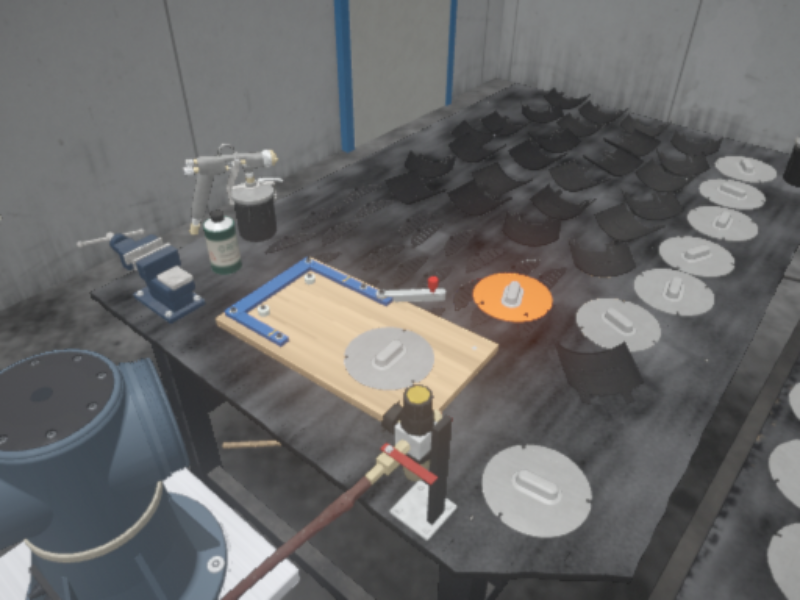

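View pics/b.png

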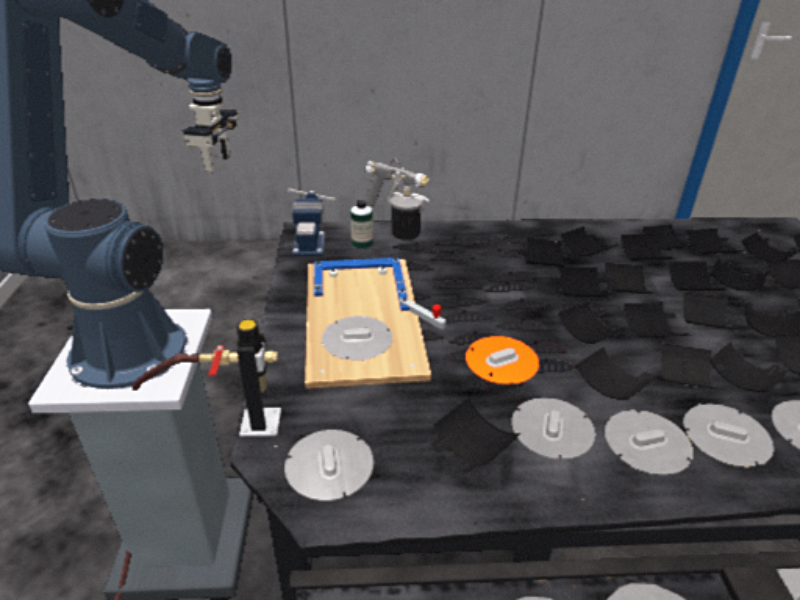

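Scene view: the lid is at about (389,358) on the board, the nest's U at (310,300) and the red knob at (433,284). The nest opens towards world -y, and its -y arm with the gate is on the far (+x) side. A hose valve stands in the foreground. The side view agrees, with the lid at (357,337) and the knob at (437,312). I'll move above the board for a wrist look.

{"name": "drive_tool", "arguments": {"increments": [[-1,-9,-7,-4,0,0,0.14],[-1,-18,-14,-8,0,0,0.28],[-1,-27,-20,-12,0,0,0.42],[-1,-30,-22,-13,0,0,0.56],[-1,-30,-22,-13,0,0,0.7]]}}

```text
time: 1.5
position: [280.8, 351.9, 310.3]
eef_rot: [[-0.588, 0.809, 0.0], [0.809, 0.588, 0.0], [0.0, 0.001, -1.0]]
wrist_force: [0.9, 0.6, -0.6]
finger_gap: 1.003
finger_force: 0.0
```

Run:
```python
from h import *
s=sense();R=np.array(s["eef_rot"]);p=np.array(s["position"]);print(p,np.round(R,3).tolist(),s["time"])
print(np.round(camera_params("wrist")["hand_eye"],2).tolist(), np.round(camera_params("wrist")["camera_matrix"],1).tolist())
print(R.T@(np.array([510,60,420])-p)/10, np.arctan2(R[1,1],R[0,1]))
```

```text
[280.81269682 351.93605908 310.27214342] [[-0.588, 0.809, 0.0], [0.809, 0.588, 0.0], [0.0, 0.001, -1.0]] 1.5
[[-0.0, -0.96, -0.28, 79.82], [1.0, -0.0, -0.0, -1.73], [0.0, -0.28, 0.96, -158.15], [0.0, 0.0, 0.0, 1.0]] [[283.5, 0.0, 252.2], [0.0, 283.5, 195.3], [0.0, 0.0, 1.0]]
[-37.08873076   1.37747539 -10.97567594] 0.6286051721382226
```

{"name": "drive_tool", "arguments": {"increments": [[-1,-4,0,-2,0,0,0.14],[-1,-8,1,-4,0,0,0.28],[-1,-12,2,-6,0,0,0.42],[-1,-16,3,-8,0,0,0.56],[-1,-20,4,-9,0,0,0.63]]}}

```text
time: 2.0
position: [432.1, 214.8, 401.3]
eef_rot: [[0.001, 1.0, 0.002], [1.0, -0.001, 0.001], [0.001, 0.002, -1.0]]
wrist_force: [-0.2, 0.8, -0.4]
finger_gap: 1.001
finger_force: 0.0
```

Run:
```python
from h import *
s=sense();R=np.array(s["eef_rot"]);p=np.array(s["position"]);print(p,np.round(R,3).tolist(),s["time"])
print(R.T@(np.array([520,120,400])-p)/10)
```

```text
[432.10572858 214.80105591 401.33916459] [[0.001, 1.0, 0.002], [1.0, -0.001, 0.001], [0.001, 0.002, -1.0]] 2.0
[-9.46758937  8.80272758  0.14527134]
```

{"name": "drive_tool", "arguments": {"increments": [[-1,-4,4,0,0,0,0],[-1,-7,7,0,0,0,0],[-1,-9,9,0,0,0,0],[0.5,-9,9,0,0,0,0],[0.5,-9,9,0,0,0,0]]}}

```text
time: 2.5
position: [521.0, 126.3, 399.2]
eef_rot: [[-0.003, 1.0, -0.001], [1.0, 0.003, 0.0], [0.0, -0.001, -1.0]]
wrist_force: [-0.1, 0.2, 1.1]
finger_gap: 0.876
finger_force: 0.0
```

Run:
```python
from h import *
s=sense();print(s["position"],s["finger_gap"])
im=read_camera("wrist")
Z={"lid":28,"lid_handle":47,"nest":28,"index_line":40,"gate_pivot":48,"gate_knob":68}
for n in Z:
    for r in landmark_of("wrist",n)[:4]: print(n,round(r["confidence"],2),np.round(r["uv"],1),np.round(ray("wrist",r["uv"],Z[n]),1))
cv2.imwrite("pics/w.png",cv2.resize(im,(800,600)));cv2.imwrite("pics/w0.png",im)
for r in cut_out("wrist","lid_handle")[:2]:
    print("cut",r["uv"],r["confidence"],r["region"].sum())
for r in cut_out("wrist","lid")[:3]:
    m=r["region"];ys,xs=np.nonzero(m);print("lid",r["uv"],r["confidence"],m.sum(),xs.min(),xs.max(),ys.min(),ys.max())
```

```text
[520.99211323 126.30852897 399.16235776] 0.8762173882647092
lid 0.78 [248.  219.6] [511.  -2.  28.]
lid 0.71 [396.7 241.5] [815.6 -48.7  28. ]
lid_handle 0.68 [401.3 246.8] [816.  -50.9  47. ]
nest 0.95 [250.4 117.6] [515.3 194.9  28. ]
index_line 0.67 [191.5 121.8] [411.3 187.4  40. ]
index_line 0.56 [334.7 332.4] [ 704.6 -265.1   40. ]
gate_pivot 0.59 [310.4 165.7] [625.1 111.2  48. ]
gate_knob 0.66 [346.3 204.4] [690.8  43.8  68. ]
cut [396.7, 237.5] 0.74 3711
cut [247.6, 218.5] 0.63 4700
lid [397.5, 237.8] 0.96 3698 361 436 206 273
lid [247.4, 219.1] 0.79 4723 209 288 182 257
```

View pics/w.png

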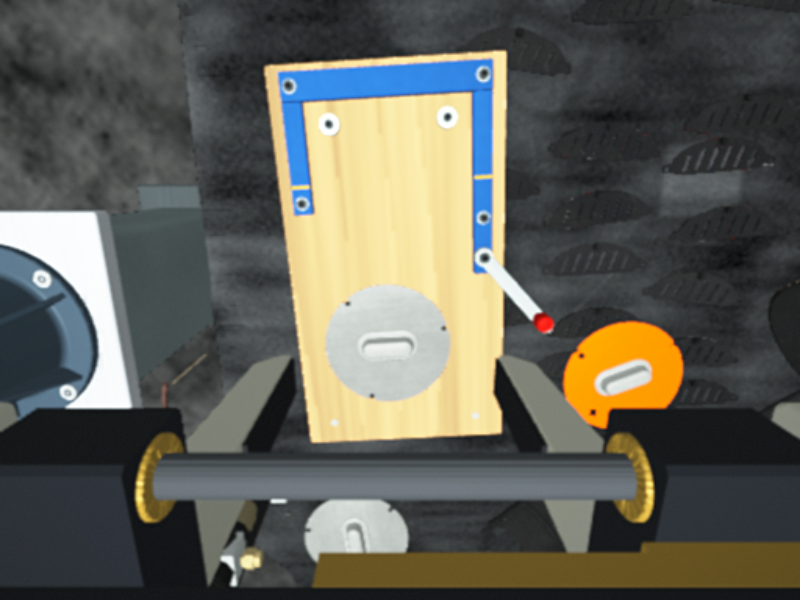

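Wrist view: the lid is at (388,342) with its handle from (361,347) to (413,344). The index lines are at (301,188) and (483,177), the rollers at (328,124) and (448,117), the gate pivot at (484,258) and the knob at (544,323). I'll refine these.

Run:
```python
from h import *
k=1.5625
f=lambda u,v,z: ray("wrist",(u/k,v/k),z)
for n,a in dict(il=(301,188,40),ir=(483,177,40),rl=(328,124,40),rr=(448,117,40),piv=(484,258,48),knob=(544,323,77),bl=(311,441,28),br=(501,434,28),tl=(266,66,28),tr=(506,51,28),c1=(348,304,30),c2=(443,328,30),c3=(372,396,30)).items(): print(n,np.round(f(*a),1))
l,r=f(301,188,40),f(483,177,40);print("origin",(l+r)/2,np.linalg.norm(l-r),"nest y ang",np.arctan2(*(l-r)[1::-1]))
im=cv2.imread("pics/w0.png")
# lid region ellipse
m=[r for r in cut_out("wrist","lid") if abs(r["uv"][0]-247)<15][0]["region"].astype(np.uint8)
c=max(cv2.findContours(m,0,2)[0],key=cv2.contourArea)[:,0,:]
P=np.array([ray("wrist",p,30)[:2] for p in c.astype(float)],np.float32)
print("lid",cv2.minEnclosingCircle(P),P.mean(0),cv2.fitEllipse(P))
cv2.imwrite("pics/hz.png",cv2.resize(im[195:245,215:280],None,fx=10,fy=10,interpolation=2))
```

```text
il [413.8 189.5  40. ]
ir [618.8 202.3  40. ]
rl [446.8 257.   40. ]
rr [577.  264.6  40. ]
piv [623.9 111.9  48. ]
knob [691.4  42.2  77. ]
bl [ 406.4 -146.7   28. ]
br [ 666.4 -134.6   28. ]
tl [380.7 315.9  28. ]
tr [637.7 331.4  28. ]
c1 [462.4  50.1  30. ]
c2 [581.5  19.   30. ]
c3 [490.9 -76.7  30. ]
origin [516.26349348 195.9288555   40.        ] 205.40592072458074 nest y ang -3.0791807353981095
lid ((511.74407958984375, -5.078263759613037), 81.20295715332031) [513.53156    -2.4928162] ((512.134033203125, -4.369422435760498), (157.09017944335938, 159.53309631347656), 174.0994415283203)
```

View pics/hz.png

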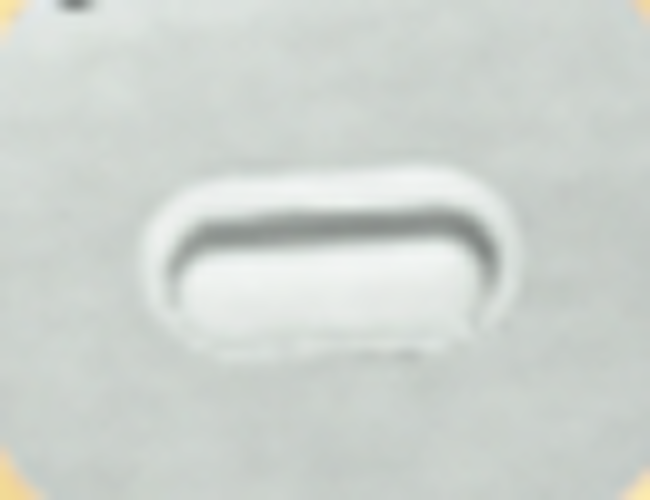

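The lid is at (512,-4.5) and the nest origin at (516,196), with nest x along (-0.062,0.998). In the nest frame the lid sits at x=-200, y=+17, and its handle is already aligned to about 0.03 rad. The rollers, pivot and lid size all agree with the given dimensions. I'll come down behind the handle with the fingers part open.

{"name": "drive_tool", "arguments": {"increments": [[0.5,-4,0,3,0,0,-0.06],[0.5,-8,0,7,0,0,-0.06],[0.5,-12,0,11,0,0,-0.06],[0.5,-16,0,15,0,0,-0.06],[0.5,-17.5,-0.6,19,0,0,-0.06]]}}

```text
time: 3.5
position: [517.4, -45.1, 219.1]
eef_rot: [[-0.063, 0.998, 0.003], [0.998, 0.063, -0.001], [-0.001, 0.003, -1.0]]
wrist_force: [0.7, 0.2, -1.0]
finger_gap: 0.25
finger_force: 0.0
```

{"name": "drive_tool", "arguments": {"increments": [[0.5,0,0,4,0,0,0],[0.5,0,0,8,0,0,0],[0.5,0,0,11,0,0,0],[0.5,0,0,12,0,0,0],[0.5,0,0,12,0,0,0]]}}

```text
time: 4.0
position: [516.6, -43.1, 98.9]
eef_rot: [[-0.064, 0.998, -0.002], [0.998, 0.064, 0.0], [0.0, -0.002, -1.0]]
wrist_force: [0.2, -0.8, 0.7]
finger_gap: 0.252
finger_force: 0.0
```

Run:
```python
from h import *
s=sense();R=np.array(s["eef_rot"]);p=np.array(s["position"]);print(p,np.arctan2(R[1,1],R[0,1]),s["finger_gap"])
print(R.T@(np.array([514.8,-49.5,42])-p)/10)
im=read_camera("scene");cv2.imwrite("pics/s2.png",cv2.resize(im[130:300,150:380],None,fx=3.4,fy=3.4))
```

```text
[516.60306633 -43.08193822  98.92582411] 0.06402777064632642 0.25212387426631117
[-0.6311682  -0.21126608  5.69270705]
```

View pics/s2.png

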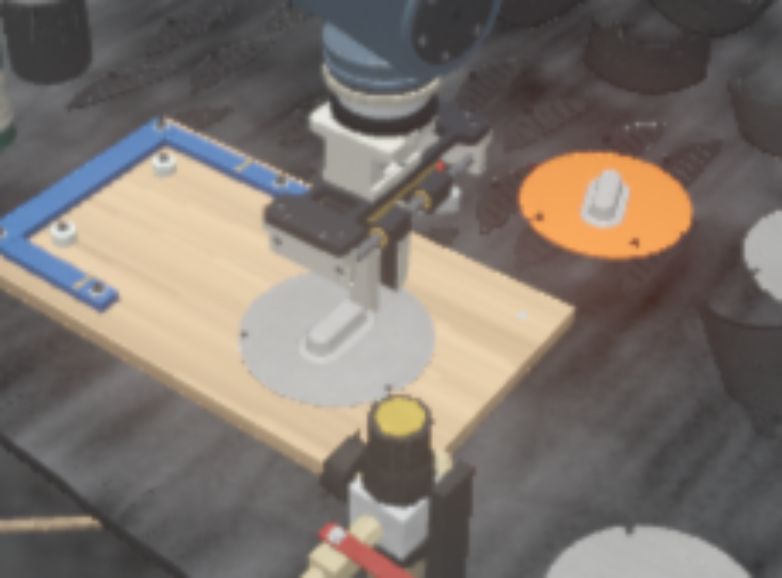

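The fingers hang at about (375,270), behind the handle at (337,328), with the nest clear ahead. Going down, then starting the push.

{"name": "drive_tool", "arguments": {"increments": [[0.5,-0.6,-0.2,2,0,0,0],[0.5,-0.6,-0.2,4,0,0,0],[0.5,-0.6,-0.2,5,0,0,0],[0.5,-0.6,-0.2,5.7,0,0,0],[0.5,-0.6,-0.2,5.7,0,0,0]]}}

```text
time: 4.55
position: [515.6, -49.2, 42.8]
eef_rot: [[-0.064, 0.998, 0.0], [0.998, 0.064, -0.0], [-0.0, 0.0, -1.0]]
wrist_force: [-0.3, -0.0, -0.5]
finger_gap: 0.252
finger_force: 0.0
```

{"name": "drive_tool", "arguments": {"increments": [[0.5,0.6,0,0,0,0,0],[0.5,1.2,0,0,0,0,0],[0.5,1.8,0.05,0,0,0,0],[0.5,2.4,0.1,0,0,0,0],[0.5,3,0.15,0,0,0,0]]}}

```text
time: 5.05
position: [515.1, -18.8, 42.8]
eef_rot: [[-0.064, 0.998, 0.001], [0.998, 0.064, -0.0], [-0.0, 0.001, -1.0]]
wrist_force: [-0.2, -2.3, 1.8]
finger_gap: 0.25
finger_force: 1.4
```

{"name": "drive_tool", "arguments": {"increments": [[0.5,1,0.08,0,0,0,0],[0.5,2,0.16,0,0,0,0],[0.5,3,0.24,0,0,0,0],[0.5,4,0.32,0,0,0,0],[0.5,5,0.4,0,0,0,0]]}}

```text
time: 5.55
position: [515.8, 31.8, 42.6]
eef_rot: [[-0.064, 0.998, 0.0], [0.998, 0.064, -0.0], [-0.0, 0.0, -1.0]]
wrist_force: [0.1, -3.8, 3.8]
finger_gap: 0.249
finger_force: 2.5
```

{"name": "drive_tool", "arguments": {"increments": [[0.5,1,0.08,0,0,0,0],[0.5,2,0.16,0,0,0,0],[0.5,3,0.24,0,0,0,0],[0.5,4,0.32,0,0,0,0],[0.5,5,0.4,0,0,0,0]]}}

```text
time: 6.05
position: [516.5, 81.8, 42.5]
eef_rot: [[-0.064, 0.998, -0.0], [0.998, 0.064, -0.0], [-0.0, -0.0, -1.0]]
wrist_force: [0.3, -4.2, 5.3]
finger_gap: 0.251
finger_force: 3.1
```

```bash
cat > lid.py <<'E'
from h import *
import sys
N0=np.array([516.3,196]);nx=np.array([-.0624,.998]);ny=np.array([-.998,-.0624])
def nest(p): d=np.array(p[:2])-N0; return np.round([d@nx,d@ny],1)
if __name__=="__main__":
  s=sense();print("tcp nest",nest(s["position"]),s["time"])
  for c in ("scene","side","wrist"):
    im=read_camera(c);cv2.imwrite(f"pics/{sys.argv[1]}_{c}.png",im)
    for r in cut_out(c,"lid"):
        m=r["region"].astype(np.uint8);cc=max(cv2.findContours(m,0,2)[0],key=cv2.contourArea)[:,0,:]
        P=np.array([ray(c,p,30)[:2] for p in cc.astype(float)],np.float32);ce,ra=cv2.minEnclosingCircle(P)
        if abs(nest(ce)[1])<60 and abs(nest(ce)[0])<260: print(c,"lid",nest(ce),round(ra,1),round(r["confidence"],2))
    for r in landmark_of(c,"lid_handle"):
        n=nest(ray(c,r["uv"],47))
        if abs(n[1])<60 and abs(n[0])<260: print(c,"handle",n,round(r["confidence"],2))
E
python3 lid.py m1
```

```text
tcp nest [-113.9    7. ] 6.05
scene lid [-91.6   5.3] 78.9 0.64
side lid [-90.2  12. ] 82.3 0.64
side handle [-72.1  -1.7] 0.94
wrist lid [-87.7   9.3] 80.5 0.86
wrist handle [-86.5  10.3] 0.65
```

{"name": "drive_tool", "arguments": {"increments": [[0.5,1,0.1,0,0,0,0],[0.5,2,0.2,0,0,0,0],[0.5,3,0.3,0,0,0,0],[0.5,4,0.4,0,0,0,0],[0.5,5,0.5,0,0,0,0]]}}

```text
time: 7.0
position: [518.2, 132.3, 42.5]
eef_rot: [[-0.064, 0.998, -0.0], [0.998, 0.064, -0.0], [-0.0, -0.0, -1.0]]
wrist_force: [-0.3, -1.4, -0.5]
finger_gap: 0.251
finger_force: 0.6
```

{"name": "drive_tool", "arguments": {"increments": [[0.5,0.6,0.06,0,0,0,0],[0.5,1.2,0.12,0,0,0,0],[0.5,1.8,0.18,0,0,0,0],[0.5,2.3,0.23,0,0,0,0],[0.5,2.6,0.25,0,0,0,0]]}}

```text
time: 7.5
position: [519.1, 157.8, 42.5]
eef_rot: [[-0.064, 0.998, 0.0], [0.998, 0.064, 0.0], [0.0, 0.0, -1.0]]
wrist_force: [-0.4, -0.8, -0.3]
finger_gap: 0.249
finger_force: 0.6
```

```bash
python3 lid.py m2
```

```text
tcp nest [-38.3  -0.4] 7.5
scene lid [-13.2  -1.2] 79.4 0.76
scene handle [-21.4  -6.2] 0.66
side lid [-14.    4.2] 83.1 0.62
side handle [5.2 6.9] 0.6
wrist lid [-12.5   2. ] 80.0 0.59
wrist handle [-11.1   1.6] 0.84
```

{"name": "drive_tool", "arguments": {"increments": [[0.5,0.2,0,0,0,0,0],[0.5,0.4,0,0,0,0,0],[0.5,0.6,0,0,0,0,0],[0.5,0.8,0,0,0,0,0],[0.5,1.0,0,0,0,0,0]]}}

```text
time: 8.45
position: [518.4, 167.6, 42.5]
eef_rot: [[-0.064, 0.998, -0.0], [0.998, 0.064, -0.0], [-0.0, -0.0, -1.0]]
wrist_force: [0.1, -1.5, -0.3]
finger_gap: 0.251
finger_force: 0.6
```

{"name": "drive_tool", "arguments": {"increments": [[0.5,0.1,0,0,0,0,0],[0.5,0.15,0,0,0,0,0],[0.5,0.2,0,0,0,0,0]]}}

```text
time: 8.75
position: [518.3, 169.4, 42.5]
eef_rot: [[-0.064, 0.998, -0.0], [0.998, 0.064, -0.0], [-0.0, -0.0, -1.0]]
wrist_force: [0.1, -1.5, -0.2]
finger_gap: 0.248
finger_force: 0.6
```

{"name": "drive_tool", "arguments": {"increments": [[0.5,0.1,0,0,0,0,0],[0.5,0.2,0,0,0,0,0]]}}

```text
time: 8.95
position: [518.2, 171.3, 42.5]
eef_rot: [[-0.064, 0.998, 0.0], [0.998, 0.064, -0.0], [-0.0, 0.0, -1.0]]
wrist_force: [1.6, -2.6, -0.9]
finger_gap: 0.253
finger_force: 1.3
```

{"name": "drive_tool", "arguments": {"increments": [[0.5,0.1,0,0,0,0,0]]}}

```text
time: 9.05
position: [518.4, 172.2, 42.6]
eef_rot: [[-0.064, 0.998, 0.001], [0.998, 0.064, -0.0], [-0.0, 0.001, -1.0]]
wrist_force: [3.3, -4.9, 0.2]
finger_gap: 0.25
finger_force: 2.1
```

{"name": "drive_tool", "arguments": {"increments": [[0.5,0.1,0,0,0,0,0]]}}

```text
time: 9.15
position: [518.6, 173.1, 42.7]
eef_rot: [[-0.064, 0.998, 0.001], [0.998, 0.064, -0.0], [-0.0, 0.001, -1.0]]
wrist_force: [4.0, -6.0, -0.5]
finger_gap: 0.25
finger_force: 2.8
```

```bash
python3 lid.py m3
python3 - <<'E'
import cv2
im=cv2.imread("pics/m3_wrist.png");cv2.imwrite("pics/m3c.png",cv2.resize(im[90:300,130:380],None,fx=2.8,fy=2.8,interpolation=2))
E
```

```text
tcp nest [-23.   -0.9] 9.15
scene lid [ 0.  -1.3] 81.0 0.77
scene handle [-14.3   7.4] 0.9
side lid [2.4 3.1] 83.3 0.78
side handle [21.  -2.7] 0.78
wrist lid [2.2 0.7] 79.9 0.71
wrist handle [3.1 0.7] 0.71
```

View pics/m3c.png

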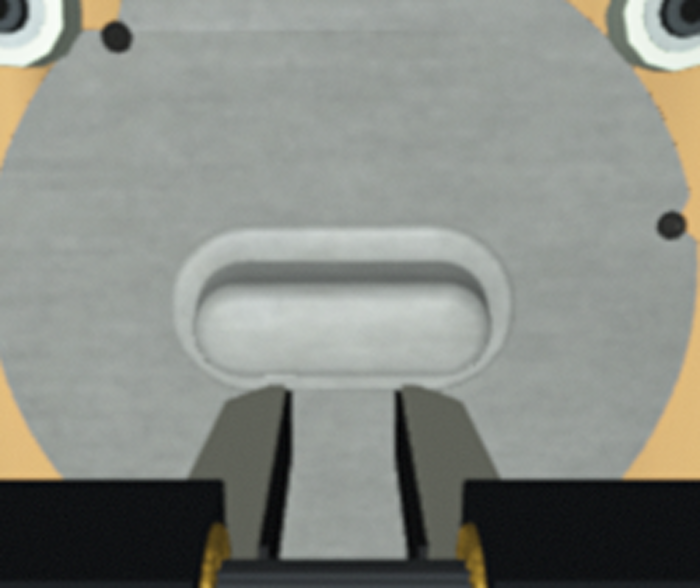

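The handle is square to the fingers at (343,325). The rim touches the left roller at (60,50) and is within 1–2 mm of the right one at (625,50). A little more push will settle it on both.

{"name": "drive_tool", "arguments": {"increments": [[0.5,0.1,0.1,0,0,0,0],[0.5,0.1,0.15,0,0,0,0]]}}

```text
time: 9.8
position: [519.2, 173.7, 42.5]
eef_rot: [[-0.064, 0.998, -0.001], [0.998, 0.064, -0.001], [-0.001, -0.001, -1.0]]
wrist_force: [-2.6, -8.7, 4.5]
finger_gap: 0.251
finger_force: 4.5
```

{"name": "drive_tool", "arguments": {"increments": [[0.5,0.1,0,0,0,0,0],[0.5,0.15,0,0,0,0,0]]}}

```text
time: 10.0
position: [519.2, 174.4, 42.5]
eef_rot: [[-0.065, 0.998, -0.001], [0.998, 0.065, -0.002], [-0.002, -0.001, -1.0]]
wrist_force: [0.5, -16.6, 3.2]
finger_gap: 0.248
finger_force: 8.1
```

The force jumped to 16.6 N with no sideways part, so the lid is seated on both rollers. Backing off and lifting.

{"name": "drive_tool", "arguments": {"increments": [[0.5,-0.5,0,0,0,0,0],[0.5,-2,0,0,0,0,0],[0.5,-3,0,0,0,0,0],[1,-3,0,-5,0,0,0],[1,-3,0,-10,0,0,0]]}}

```text
time: 10.5
position: [520.5, 144.9, 142.7]
eef_rot: [[-0.063, 0.998, -0.003], [0.998, 0.063, -0.0], [-0.0, -0.003, -1.0]]
wrist_force: [0.6, 0.2, 0.4]
finger_gap: 0.124
finger_force: 0.0
```

{"name": "drive_tool", "arguments": {"increments": [[1,-2,3,-1,0,0,-0.14],[1,-3,7,-2,0,0,-0.28],[1,-4,11,-2,0,0,-0.42],[1,-5,15,-2,0,0,-0.56],[1,-6,18,-2,0,0,-0.7]]}}

```text
time: 11.0
position: [706.6, 96.3, 162.3]
eef_rot: [[-0.696, 0.719, 0.0], [0.719, 0.696, 0.0], [-0.0, 0.0, -1.0]]
wrist_force: [0.4, 0.2, 0.4]
finger_gap: 0.008
finger_force: 0.0
```

```bash
python3 lid.py m4
cat > way.py <<'E'
from lid import *
import sys
from scipy.spatial.transform import Rotation as Ro
def go(rows):
    s=sense();R=np.array(s["eef_rot"]);p=np.array(s["position"]);print(np.round(p,1),nest(p),s["time"],np.round(s["q"],2))
    for a,off,z in rows:   # gate angle, distance behind knob centre, TCP z
        k=np.array([-90.3-100*np.sin(a),-103+100*np.cos(a)])-off*np.array([np.cos(a),np.sin(a)])
        w=np.array([*(N0+k[0]*nx+k[1]*ny),z]);th=.0624+a
        T=np.array([[-np.sin(th),np.cos(th),0],[np.cos(th),np.sin(th),0],[0,0,-1]])
        print(np.round(R.T@(w-p)/10,2),np.round(Ro.from_matrix(R.T@T).as_rotvec(),2))
go(eval(sys.argv[1]))
E
sed -i 's/^go/if __name__=="__main__": go/' way.py
python3 way.py "[(2.265,40,130)]"
```

```text
tcp nest [-111.3 -183.7] 11.0
scene handle [-15.2   6.2] 0.81
side lid [ 3. -0.] 80.9 0.67
side handle [11.4 -4.1] 0.79
wrist lid [-20.  -18.1] 73.9 0.98
[704.2  97.9 162.9] [-109.7 -181.4] 11.45 [ 0.07  0.71  1.24  0.    1.2  -0.69]
[-3.49 -0.82  3.29] [ 0.    0.   -1.56]
```

{"name": "drive_tool", "arguments": {"increments": [[1,-1,0,0,0,0,-0.14],[1,-2,0,0,0,0,-0.28],[1,-3,-0.4,0,0,0,-0.42],[1,-3.5,-0.8,0,0,0,-0.56],[1,-3.5,-0.8,0,0,0,-0.7]]}}

```text
time: 11.95
position: [723.0, 66.2, 162.8]
eef_rot: [[-0.995, 0.102, 0.0], [0.102, 0.995, -0.0], [-0.0, -0.0, -1.0]]
wrist_force: [0.7, -0.1, -0.2]
finger_gap: 0.004
finger_force: 0.0
```

{"name": "drive_tool", "arguments": {"increments": [[1,0,0,0,0,0,-0.14],[1,0,0,0,0,0,-0.28],[1,0,0,0,0,0,-0.42],[1,0,0,0,0,0,-0.56],[1,0,0,0,0,0,-0.7]]}}

```text
time: 12.45
position: [722.9, 67.1, 162.9]
eef_rot: [[-0.826, -0.564, 0.0], [-0.564, 0.826, 0.0], [-0.0, -0.0, -1.0]]
wrist_force: [-0.3, -0.7, 1.3]
finger_gap: 0.005
finger_force: 0.0
```

```bash
python3 way.py "[(2.265,40,66)]"
python3 - <<'E'
from lid import *
for c in ("scene","side","wrist"):
    im=read_camera(c)
    for r in landmark_of(c,"gate_knob"): print(c,round(r["confidence"],2),r["uv"],ray(c,r["uv"],68)[:2],nest(ray(c,r["uv"],68)))
    cv2.imwrite(f"pics/k_{c}.png",im)
E
```

```text
[722.9  67.1 162.9] [-141.5 -198.1] 12.45 [ 0.03  0.74  1.18  0.    1.22 -2.14]
[0.04 0.02 9.69] [-0.    0.   -0.16]
scene 0.59 [276.8, 179.6] [700.69059819  43.03929473] [-164.2 -174.5]
side 0.67 [280.7, 199.2] [698.08829517  35.09049589] [-171.9 -171.4]
wrist 0.74 [245.4, 158.8] [692.77331043  39.84006586] [-166.9 -166.4]
```

{"name": "drive_tool", "arguments": {"increments": [[1,0,0,3,0,0,-0.13],[1,0,0,6,0,0,-0.16],[1,0,0,8.5,0,0,-0.16],[1,0,0,9.7,0,0,-0.16],[1,0,0,9.7,0,0,-0.16]]}}

```text
time: 13.25
position: [722.4, 66.8, 64.0]
eef_rot: [[-0.73, -0.683, -0.003], [-0.683, 0.73, -0.0], [0.002, 0.002, -1.0]]
wrist_force: [0.6, -0.5, -1.0]
finger_gap: 0.011
finger_force: 0.0
```

```bash
python3 way.py "[(2.265,28,66),(2.265,18,66),(2.16,17.5,66),(2.05,17.5,66),(1.94,17.5,66)]"
```

```text
[722.4  66.8  64. ] [-141.8 -197.6] 13.25 [ 0.03  0.84  1.24 -0.    1.06 -2.29]
[ 1.18  0.01 -0.2 ] [ 0. -0. -0.]
[ 2.18  0.   -0.2 ] [ 0. -0. -0.]
[ 3.29 -0.13 -0.2 ] [ 0.  -0.   0.1]
[ 4.41 -0.15 -0.2 ] [ 0.   -0.    0.21]
[ 5.52 -0.05 -0.19] [ 0.   -0.    0.32]
```

{"name": "drive_tool", "arguments": {"increments": [[1,1.2,0,-0.2,0,0,0],[1,2.2,0,-0.2,0,0,0],[1,3.3,-0.13,-0.2,0,0,0.1],[1,4.4,-0.15,-0.2,0,0,0.21],[1,5.5,-0.05,-0.2,0,0,0.32]]}}

```text
time: 13.75
position: [684.0, 28.5, 69.2]
eef_rot: [[-0.91, -0.415, 0.003], [-0.415, 0.91, 0.0], [-0.003, -0.001, -1.0]]
wrist_force: [0.6, 1.5, 0.6]
finger_gap: 0.005
finger_force: 0.9
```

```bash
python3 way.py "[(a,17.5,66) for a in (1.83,1.72,1.61,1.50,1.39)]"
python3 - <<'E'
from lid import *
for c in ("scene","side","wrist"):
    im=read_camera(c)
    for r in landmark_of(c,"gate_knob")[:2]: print(c,round(r["confidence"],2),nest(ray(c,r["uv"],68)))
E
```

```text
[684.   28.5  69.2] [-177.7 -156.9] 13.75 [-0.03  0.76  1.38  0.    0.99 -2.03]
[ 1.23 -0.04  0.32] [-0.    0.    0.11]
[ 2.35 -0.05  0.31] [-0.    0.    0.22]
[3.46 0.05 0.31] [-0.    0.    0.33]
[4.55 0.28 0.31] [-0.    0.    0.44]
[5.61 0.63 0.3 ] [-0.    0.    0.55]
scene 0.6 [-187.3 -140.8]
side 0.69 [-45.7   0. ]
side 0.5 [-188.1 -138.7]
wrist 0.7 [-182.5 -135.1]
```

{"name": "drive_tool", "arguments": {"increments": [[1,1.2,-0.04,0.2,0,0,0.11],[1,2.35,-0.05,0.2,0,0,0.22],[1,3.45,0.05,0.2,0,0,0.33],[1,4.55,0.28,0.2,0,0,0.44],[1,5.6,0.63,0.2,0,0,0.55]]}}

```text
time: 14.55
position: [630.3, 11.3, 65.7]
eef_rot: [[-0.993, 0.119, 0.001], [0.119, 0.993, 0.0], [-0.001, 0.0, -1.0]]
wrist_force: [1.6, 2.2, -0.4]
finger_gap: 0.002
finger_force: 1.0
```

```bash
python3 way.py "[(a,17.5,66) for a in (1.27,1.15,1.03,.91,.79)]"
```

```text
[630.3  11.3  65.7] [-191.5 -102.2] 14.55 [-0.06  0.68  1.55  0.    0.91 -1.51]
[ 1.2  -0.17 -0.03] [0.   0.   0.12]
[ 2.42 -0.17 -0.03] [0.   0.   0.24]
[ 3.63 -0.01 -0.03] [0.   0.   0.36]
[ 4.81  0.28 -0.04] [0.   0.   0.48]
[ 5.95  0.72 -0.04] [0.  0.  0.6]
```

{"name": "drive_tool", "arguments": {"increments": [[1,1.2,-0.17,0,0,0,0.12],[1,2.4,-0.17,0,0,0,0.24],[1,3.6,0,0,0,0,0.36],[1,4.8,0.28,0,0,0,0.48],[1,5.95,0.72,0,0,0,0.6]]}}

```text
time: 15.05
position: [572.1, 25.3, 65.8]
eef_rot: [[-0.752, 0.659, 0.001], [0.659, 0.752, -0.0], [-0.001, 0.001, -1.0]]
wrist_force: [2.8, 0.2, 0.5]
finger_gap: 0.005
finger_force: 1.0
```

```bash
python3 way.py "[(a,17.5,66) for a in (.67,.55,.43,.31,.21)]"
python3 - <<'E'
from lid import *
for c in ("scene","side","wrist"):
    im=read_camera(c)
    for r in landmark_of(c,"gate_knob")[:2]: print(c,round(r["confidence"],2),nest(ray(c,r["uv"],68)))
E
```

```text
[572.1  25.3  65.8] [-173.9  -45. ] 15.05 [-0.04  0.6   1.71 -0.    0.83 -0.89]
[ 1.22 -0.12 -0.02] [0.   0.   0.12]
[ 2.44 -0.12 -0.03] [0.   0.   0.24]
[ 3.65  0.04 -0.03] [0.   0.   0.36]
[ 4.83  0.33 -0.03] [0.   0.   0.48]
[ 5.78  0.69 -0.03] [0.   0.   0.58]
scene 0.69 [-159.2  -39.6]
side 0.45 [-172.   -36.5]
wrist 0.98 [-162.   -28.8]
```

{"name": "drive_tool", "arguments": {"increments": [[1,1.2,-0.12,0,0,0,0.12],[1,2.4,-0.12,0,0,0,0.24],[1,3.65,0.04,0,0,0,0.36],[1,4.8,0.33,0,0,0,0.48],[1,5.8,0.7,0,0,0,0.58]]}}

```text
time: 15.85
position: [532.9, 68.5, 65.6]
eef_rot: [[-0.268, 0.963, 0.0], [0.963, 0.268, -0.0], [-0.0, 0.0, -1.0]]
wrist_force: [0.5, -0.6, 0.5]
finger_gap: 0.003
finger_force: 0.9
```

```bash
python3 way.py "[(a,17.5,66) for a in (.16,.11,.07,.04,.02)]"
```

```text
[532.9  68.5  65.6] [-128.3   -8.6] 15.85 [ 0.04  0.55  1.81 -0.    0.78 -0.23]
[ 0.5  -0.05 -0.04] [0.   0.   0.05]
[ 1.01 -0.1  -0.04] [0.  0.  0.1]
[ 1.41 -0.12 -0.04] [0.   0.   0.14]
[ 1.72 -0.13 -0.04] [0.   0.   0.17]
[ 1.92 -0.13 -0.04] [0.   0.   0.19]
```

{"name": "drive_tool", "arguments": {"increments": [[1,0.5,-0.05,0,0,0,0.05],[1,1.0,-0.1,0,0,0,0.1],[1,1.4,-0.12,0,0,0,0.14],[1,1.7,-0.13,0,0,0,0.17],[1,1.9,-0.13,0,0,0,0.19]]}}

```text
time: 16.35
position: [526.5, 86.4, 65.5]
eef_rot: [[-0.085, 0.996, 0.0], [0.996, 0.085, -0.0], [-0.0, 0.0, -1.0]]
wrist_force: [-1.7, -1.0, 0.7]
finger_gap: 0.008
finger_force: 0.6
```

{"name": "drive_tool", "arguments": {"increments": [[1,0.1,0,0,0,0,0.02],[1,0.2,0,0,0,0,0.02]]}}

```text
time: 16.55
position: [526.2, 88.4, 65.5]
eef_rot: [[-0.064, 0.998, -0.0], [0.998, 0.064, -0.0], [-0.0, -0.0, -1.0]]
wrist_force: [-0.8, -1.0, 1.2]
finger_gap: 0.003
finger_force: 0.6
```

{"name": "drive_tool", "arguments": {"increments": [[1,0.1,0,0,0,0,0]]}}

```text
time: 16.65
position: [526.0, 89.1, 65.5]
eef_rot: [[-0.065, 0.998, -0.0], [0.998, 0.065, -0.001], [-0.001, -0.0, -1.0]]
wrist_force: [-0.0, -9.3, 0.3]
finger_gap: 0.004
finger_force: 4.7
```

{"name": "drive_tool", "arguments": {"increments": [[1,0.05,0,0,0,0,0],[1,0.1,0,0,0,0,0]]}}

```text
time: 16.85
position: [526.1, 89.2, 65.5]
eef_rot: [[-0.065, 0.998, 0.0], [0.998, 0.065, -0.002], [-0.002, -0.0, -1.0]]
wrist_force: [-0.7, -14.3, -0.5]
finger_gap: 0.007
finger_force: 6.8
```

{"name": "drive_tool", "arguments": {"increments": [[1,-0.5,0,0,0,0,0],[1,-2,0,0,0,0,0],[1,-4,0,-3,0,0,0],[1,-6,0,-7,0,0,0],[1,-8,0,-12,0,0,0]]}}

```text
time: 17.35
position: [530.2, 10.5, 182.5]
eef_rot: [[-0.064, 0.998, -0.002], [0.998, 0.064, 0.0], [0.0, -0.002, -1.0]]
wrist_force: [1.6, 0.7, -0.2]
finger_gap: 0.006
finger_force: 0.0
```

{"name": "drive_tool", "arguments": {"increments": [[1,3,0,-4,0,0,0],[1,6,0,-8,0,0,0],[1,9,0,-12,0,0,0],[1,12,0,-14,0,0,0],[1,12,0,-14,0,0,0]]}}

```text
time: 17.85
position: [524.0, 133.8, 325.1]
eef_rot: [[-0.067, 0.998, 0.005], [0.998, 0.067, 0.002], [0.001, 0.005, -1.0]]
wrist_force: [1.1, -0.1, -0.5]
finger_gap: 0.008
finger_force: 0.0
```

```bash
python3 lid.py m5
python3 - <<'E'
import cv2
im=cv2.imread("pics/m5_wrist.png");cv2.imwrite("pics/m5c.png",cv2.resize(im[60:300,130:430],None,fx=2.5,fy=2.5,interpolation=2))
E
```

```text
tcp nest [-62.5  -3.8] 17.85
scene lid [ 1.2 -4.6] 81.9 0.81
scene lid [-81.4 -57.5] 77.4 0.19
scene handle [-13.   17.2] 0.61
side lid [5.9 3.6] 81.7 0.83
side lid [-111.3    3.4] 270.0 0.63
side handle [32.1  6.2] 0.81
wrist lid [ 1.8 -0.2] 80.0 0.84
wrist handle [ 2.2 -3.2] 0.83
```

View pics/m5c.png

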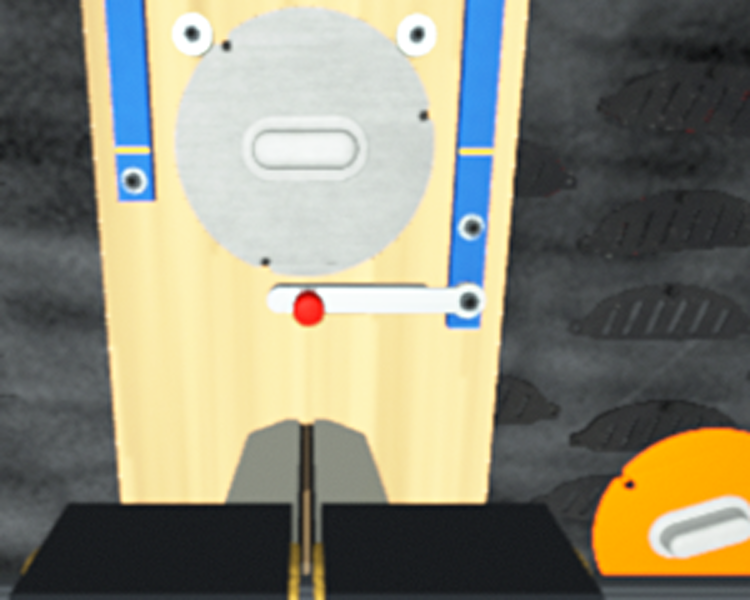

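The lid rests against both rollers at (192,35) and (417,35), and its handle at (305,149) lies in line with the index lines at (133,150) and (476,151). The gate bar at (370,300) is square across the mouth, and the gripper is clear.

```bash
python3 -c "
from station import *
print(finish_job())"
```

```text
the job is handed in; nothing more can be done
None
```

I pushed the lid home against both rollers with its handle in line with the index lines, swung the gate shut onto its stop, and handed the job in; the last picture showed all of this, but no verdict was returned.

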